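Take the blue texture roller out of its quick-release stand

TASK

Take the blue texture roller out of its stand: with the roller still in place, flip the stand's cam lever forward until it is fully open, then draw the roller out of the open front ends of the slots and lower it into the grey tray so that it lies flat in it. Leave the lever open, and leave the orange roller seated in its own stand.

Things in the scene. Friction and masses are not known exactly. Their poses are not given: they have to be found in the camera images.
- roller_blue: Blue ribbed putty-texture roller: barrel 36 mm in diameter, 60 mm long; square 8 mm steel axle ends, 106 mm over all; 60 to 130 g. Origin: centre of the barrel, on the axle; y along the axle. It sits in its stand with the axle 88 mm above the desk and, with the lever open, stays there by friction until pulled. At the start its axes match the stand's.
- stand_blue: The blue roller's fixed metal stand; origin on the desk under the seated axle, -x = its open front. Side plates, outer faces 88 mm apart, inner 72, tops 108 mm high, 30 mm before to 34 behind the axle; open above and round the barrel. Slots 14 mm high (6 mm of room over the axle) fall 13 degrees forward, open 30 mm before the seat. 8 mm cross shaft at x -14, z 40 mm, is the lever's pivot.
- lever_blue (a joint): Cam lever of that stand, rad: 0 = shut, upright, its two dark side plates closing the slots in front of the axle; grows as it is pushed forward (stand's -x) and down; 1.6 = fully open at its stop, pointing level forward, slots free. Well under 1 N at the paddle moves it; past about 0.6 it falls open by itself, before that it stays where it is left.
- paddle_blue (a point): Centre of the black thumb paddle on that lever, outside the right (-y) side plate; push its back face forward. 10 mm thick, 30 mm wide (along y), 28 mm long (along the lever). 71 mm from the pivot, 61 mm to the right of the stand's middle; lever upright: 111 mm above the desk (top 125 mm), 14 mm in front of the seated axle.
- tray: Grey open tray fixed on the desk in front of the stands, 136 (x) by 150 (y) mm, 18 mm high, walls and floor 3 mm thick; origin at the centre of its underside. The roller lying on its floor has its axle 21 mm above the desk.
- roller_orange: Orange roller of the same shape, seated in a second stand of the same kind with its own shut lever; a bystander. Which roller is left and which right changes.

How it is judged (in metres and radians):
On the way:
1. the blue roller's lever is open while the roller still sits in its slots (value of joint lever_blue above 1.2 rad and distance of roller_blue from where it was at the start of the episode below 0.02 m), for 0.1 s.
At the end, for the whole second after the job is handed in: The blue roller lies at rest on the tray's floor inside its walls (axle less than 28 mm above the desk, level to 9 degrees), its lever is open beyond 1.2 rad, and the orange roller is within 15 mm of where it was (value of joint lever_blue above 1.2 rad and x of roller_blue in the frame of tray between -0.062 and 0.062 m and y of roller_blue in the frame of tray between -0.062 and 0.062 m and z of roller_blue in the frame of tray below 0.028 m and angle between roller_blue's own y axis and vertical between 1.4 and 1.74 rad and linear speed of roller_blue below 0.03 m/s and distance of roller_orange from where it was at the start of the episode below 0.015 m); the robot touches nothing.
It fails at once if the orange roller is shifted more than 15 mm (distance of roller_orange from where it was at the start of the episode above 0.015 m).
It also fails if it takes over 51 s, if anything falls off the work surface, if the arm or the gripper's body presses on something with over 40 N, if the wrist force passes 120 N, or if a joint passes its speed limit or range.

ROBOT

A 6-joint arm with a two-finger parallel gripper is mounted at the origin on a cart in front of the work surface, level with it; the furniture and walls round the work are solid. World frame = base frame: x ahead of the robot, y to its left, z up, the work surface at z = 0. Lengths are in m, angles in degrees, forces in N, time in s.
With the tool pointing down it reaches from about 0.35 to 0.925 m from the base axis. Payload 6.4 kg.
Tool frame: the origin (TCP) lies at the very end of the fingers, on their centre line; the grasp point (between the pads) lies 19 mm behind it; z points along the fingers, y is the line along which they close (so a half turn about z gives the same grasp; the last joint's range is limited). The gripper opens to 85 mm and grips with 20 to 120 N. Pads are 22 mm wide; open, the fingers measure 114 mm over their backs; the gripper's body (76 mm by 85 mm) begins 54 mm behind the grasp point. The pads swing forward as they close: fully open they stand 13 mm farther back than shut.
Start: joints at [-77.584, 14.043, 89.255, -0, 76.702, -9.975], TCP at [0.248, -0.601, 0.231] pointing down, gripper open.
Joint ranges: [-179.41, 179.41], [-58.25, 129.5], [7.25, 145.43], [-54.29, 234.29], [11.92, 165.04], [-157.13, 157.13]. Speed limits (degrees/s): [147.25, 147.25, 180, 180, 180, 180].

INTERFACE

Orientations are given as [roll, pitch, yaw] about the fixed x, y, z axes, in that order (R = Rz(yaw) Ry(pitch) Rx(roll)).
In Python, from cell import arm, optics, workorder gives the robot as it stands.
- The arm moves only by the tool jog_arm, never from a script. Its argument "motion" is a list of rows, each an object of numbers: "hand": the opening, from 0 (shut) to 1 (fully open); "x", "y", "z": the shift along the tool's x, y, z in mm; "rx", "ry", "rz": the turn, a rotation vector about the tool's x, y, z in degrees. In form: [{"hand": .., "x": .., "y": .., "z": .., "rx": .., "ry": .., "rz": ..}, ...]. A call has 1 to 12 rows; each row is the pose to reach, as a shift and turn from the pose commanded when the call began, along the tool's axes at that moment; what a row does not reach only later rows make up. A row lasts 1/10 s, in which the tool goes at most 50 mm and 8.59 degrees, less where a joint would pass 70% of its speed; a pose out of reach is approached as far as the arm can. A call with a gripper value outside its range is refused whole. The fingers move at their own pace and stop on an object; "squeeze" is the grip in N (left out, the last holds). Time passes only in rows, so rows that repeat a pose let the fingers close. It gives the time, the measured TCP pose, the force, the opening and the grip force at its end, in the units of the state.
- arm.state(): the state, without advancing time (a new reading comes with each control period).
- optics.get_image(name): name is "scene" or "top" or "wrist"; returns (picture, depth): 420x560x3 uint8, red, green, blue; 420x560 float32, m along the optical axis (not along the pixel's ray), 0 where there is no reading.
- optics.get_calibration(name): a dict with "K" (3x3 intrinsics, pixels), "world_from_camera" (4x4, takes a point from camera to world coordinates); the wrist camera has in their place "mount" (4x4, takes a point from camera to tool coordinates, whose origin is the TCP and whose axes are the flange's). Camera axes: x right, y down, z forward; pixel columns grow to the right and rows downward; lengths in m; the calibration is good to about 2 mm. A picture is of the moment at which its call begins: read the wrist's pose just before it. get_calibration takes no time and is no camera call.
- workorder.hand_in(): hands the job in; it is judged then, once.
The state is a dict: "time": time; "q": joint angles; "dq": joint speeds; "tau": joint torques, N m; "ee_pos": TCP position; "tcp_rot": TCP orientation; "contact_force": force on the tool from outside, world axes, zero at the start; "torque": the same for the moment, N m; "grip_width": opening from 0.0 (shut) to 1.0 (fully open); "grip_force": force on a finger pad.
Only numpy, scipy, OpenCV 4.12 (cv2) and the standard library are available. Lean on these libraries where they do the work, as an engineer would, in place of code of your own. Each camera call takes 0.05 s, during which the arm holds its last target. There are 200 camera calls.

## Working session

There is one attempt and no reset: what is moved stays moved. The work goes in short steps, Python scripts to look and compute and a tool call to move; the robot and the scene stay as the last step left them, time stands still between calls to the robot, and variables do not carry over. Pictures are saved under pics/ and viewed, at most 10 in all, crops included, and the job is handed in when it is done.

Besides the shell and the picture viewer there is one more tool, called after "Call:" by a JSON object that holds its "api" and its "payload". jog_arm: Moves the arm, as the interface text tells. Its arguments: {"type":"object","properties":{"motion":{"type":"array","items":{"type":"object","properties":{"hand":{"type":"number"},"x":{"type":"number"},"y":{"type":"number"},"z":{"type":"number"},"rx":{"type":"number"},"ry":{"type":"number"},"rz":{"type":"number"}}}},"squeeze":{"type":"number"}},"required":["motion"]}

```bash
mkdir -p pics; python3 - <<'E'
from cell import arm, optics
import cv2, numpy as np
for n in("top","scene"):
    im,d=optics.get_image(n); c=optics.get_calibration(n)
    cv2.imwrite(f"pics/{n}0.png",im[:,:,::-1]); np.savez(f"pics/{n}0.npz",im=im,d=d,K=c["K"],T=c["world_from_camera"])
    print(n,np.round(c["K"],1).tolist(),np.round(c["world_from_camera"],3).tolist())
s=arm.state();print(s["time"],s["ee_pos"],s["tcp_rot"],s["grip_width"])
E
```

```text
top [[420.6, 0.0, 282.0], [0.0, 420.6, 210.5], [0.0, 0.0, 1.0]] [[-0.021, -0.995, 0.093, 0.465], [-1.0, 0.019, -0.022, 0.035], [0.02, -0.093, -0.995, 0.976], [0.0, 0.0, 0.0, 1.0]]
scene [[523.0, 0.0, 287.7], [0.0, 523.0, 221.0], [0.0, 0.0, 1.0]] [[-0.529, -0.559, 0.638, -0.121], [-0.848, 0.336, -0.409, 0.438], [0.014, -0.758, -0.652, 0.778], [0.0, 0.0, 0.0, 1.0]]
0.1 [ 0.24749606 -0.60049212  0.23027977] [-1.79900056e+02 -1.76298647e-02  2.23918451e+01] 0.996396865976209
```

View pics/top0.png

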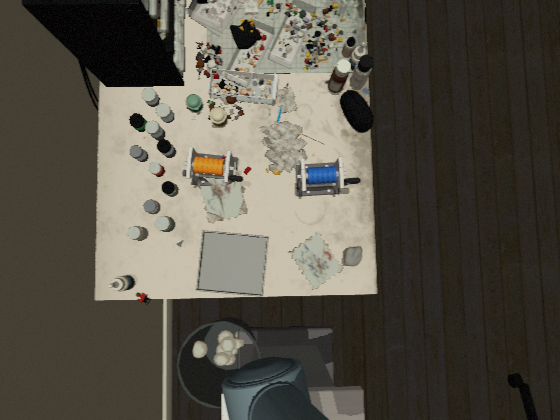

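View pics/scene0.png

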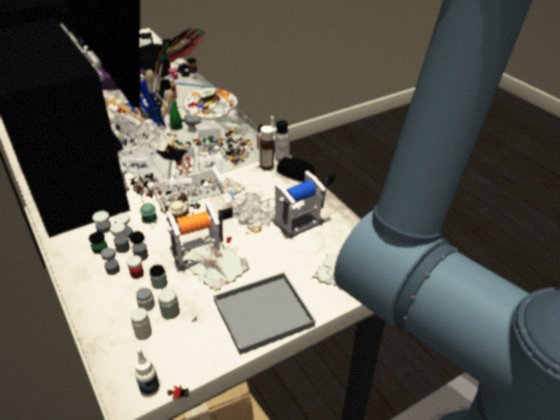

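The top view shows the blue roller at about (322,176) with its paddle at about (351,181). The tray's corners are near (202,232), (268,236), (264,295) and (198,290), and the orange roller is at (208,166). Next I'll measure these in 3D.

```bash
python3 - <<'E'
import numpy as np, cv2
for n in("top","scene"):
    f=np.load(f"pics/{n}0.npz"); im,d,K,T=f["im"].astype(int),f["d"],f["K"],f["T"]
    v,u=np.mgrid[:420,:560]; P=np.stack([(u-K[0,2])/K[0,0]*d,(v-K[1,2])/K[1,1]*d,d],-1)@T[:3,:3].T+T[:3,3]
    r,g,b=im[...,0],im[...,1],im[...,2]
    box=(slice(150,205),slice(285,370)) if n=="top" else (slice(165,245),slice(265,350))
    M=np.zeros((420,560),bool);M[box]=True
    blue=M&(b>r+60)&(d>0); p=P[blue]; p=p[(p[:,2]>.07)&(p[:,2]<.13)]
    print(n,"blue",len(p),p.mean(0),np.percentile(p,[2,98],axis=0).round(4).tolist())
    c,s,a=cv2.minAreaRect((p[:,:2]*1000).astype(np.float32)); print("rect",c,s,a)
    dark=M&(im.max(-1)<60)&(d>0)&(P[...,2]>.085); p=P[dark]
    print("dark",len(p),p.mean(0),np.percentile(p,[2,50,98],axis=0).round(4).tolist())
    st=M&(P[...,2]>.095)&(P[...,2]<.113)&(d>0)&~blue&(im.max(-1)>60)
    p=P[st]; c,s,a=cv2.minAreaRect((p[:,:2]*1000).astype(np.float32)); print("stand rect",len(p),c,s,a)
    if n=="top":
        for q in [(202,232),(268,236),(264,294),(198,290),(233,263)]: print("tray",q,P[q[1],q[0]].round(4))
        x0,y0,x1,y1=280,145,370,210
    else: x0,y0,x1,y1=255,160,350,245
    cv2.imwrite(f"pics/{n}1.png",cv2.resize(f["im"][y0:y1,x0:x1,::-1],None,fx=7,fy=7,interpolation=cv2.INTER_CUBIC))
E
```

```text
top blue 450 [ 0.62094709 -0.0686879   0.10215748] [[0.6063, -0.0977, 0.0909], [0.6381, -0.0403, 0.1083]]
rect (622.5244140625, -69.60916137695312) (33.89030075073242, 59.351566314697266) 2.9730722904205322
dark 86 [ 0.60363723 -0.12648347  0.11982331] [[0.5986, -0.1421, 0.0928], [0.6038, -0.1276, 0.1237], [0.6091, -0.1165, 0.128]]
stand rect 309 (623.1978759765625, -79.54814910888672) (66.83736419677734, 124.58983612060547) 3.3103840351104736
tray (202, 232) [ 0.5094  0.2002 -0.0017]
tray (268, 236) [0.497  0.0477 0.    ]
tray (264, 294) [0.3651 0.0591 0.0029]
tray (198, 290) [0.3791 0.2058 0.0205]
tray (233, 263) [0.4367 0.129  0.0014]
scene blue 351 [ 0.6134129  -0.06931845  0.09946131] [[0.6036, -0.0983, 0.0854], [0.6296, -0.0398, 0.1072]]
rect (618.5656127929688, -74.03239440917969) (29.663238525390625, 71.4460678100586) 5.590682029724121
dark 152 [ 0.60121325 -0.11388999  0.1124251 ] [[0.5956, -0.1422, 0.0872], [0.6009, -0.1242, 0.1139], [0.609, -0.0161, 0.1263]]
stand rect 340 (621.7052612304688, -66.87443542480469) (69.4157485961914, 103.97650146484375) 1.1890573501586914
```

View pics/top1.png

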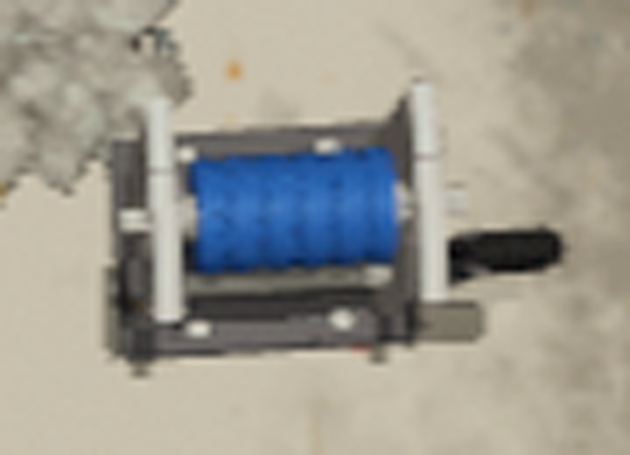

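View pics/scene1.png

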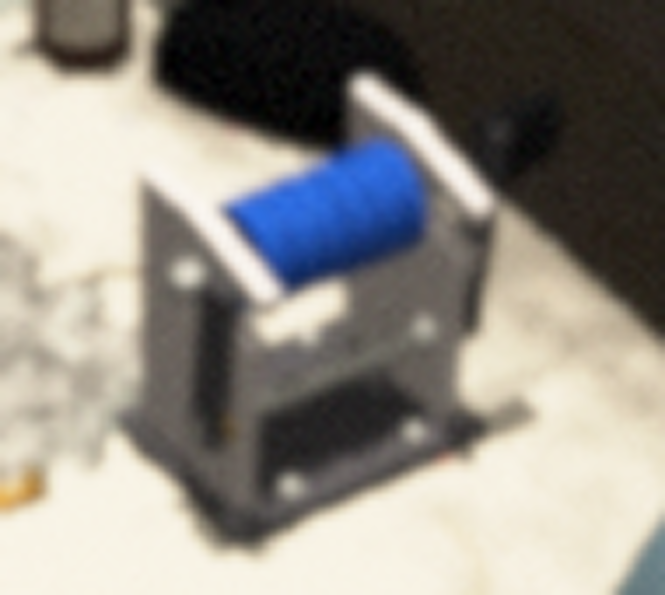

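The stand's seat is near (0.620, -0.069) with a yaw of about 3°, and the tray's centre is near (0.437, 0.129) with a yaw of about -4.5°. I'll move above the stand and look with the wrist camera.

Call:
{"api": "jog_arm", "payload": {"motion": [{"hand": 0,"x": 43,"y": -28,"z": -4,"rz": -6},{"hand": 0,"x": 87,"y": -56,"z": -8,"rz": -12},{"hand": 0,"x": 130,"y": -85,"z": -12,"rz": -18},{"hand": 0,"x": 173,"y": -113,"z": -17,"rz": -24},{"hand": 0,"x": 217,"y": -141,"z": -21,"rz": -30},{"hand": 0,"x": 260,"y": -169,"z": -25,"rz": -35},{"hand": 0,"x": 303,"y": -197,"z": -29,"rz": -41},{"hand": 0,"x": 347,"y": -225,"z": -33,"rz": -47},{"hand": 0,"x": 390,"y": -254,"z": -37,"rz": -53},{"hand": 0,"x": 433,"y": -282,"z": -42,"rz": -59},{"hand": 0,"x": 477,"y": -310,"z": -46,"rz": -65},{"hand": 0,"x": 520,"y": -338,"z": -50,"rz": -70.6}]}}

```text
validation failed for argument at $.mo...
```

Call:
{"api": "jog_arm", "payload": {"motion": [{"hand": 0},{"hand": 0},{"hand": 0},{"hand": 0}]}}

```text
validation failed for argument at $.mo...
```

```bash
cat > h.py <<'E'
from cell import arm, optics
import cv2, numpy as np
from scipy.spatial.transform import Rotation as Ro
def shot(n,name):
    s=arm.state(); im,d=optics.get_image(n); c=optics.get_calibration(n)
    if n=="wrist":
        T=np.eye(4);T[:3,:3]=Ro.from_euler("xyz",s["tcp_rot"],degrees=True).as_matrix();T[:3,3]=s["ee_pos"];T=T@c["mount"]
    else: T=c["world_from_camera"]
    K=c["K"];v,u=np.mgrid[:420,:560]
    P=np.stack([(u-K[0,2])/K[0,0]*d,(v-K[1,2])/K[1,1]*d,d],-1)@T[:3,:3].T+T[:3,3]
    cv2.imwrite(f"pics/{name}.png",im[:,:,::-1]); np.savez(f"pics/{name}.npz",im=im,d=d,P=P,K=K,T=T)
    return s,im,d,P
E
python3 - <<'E'
from h import *
s,im,d,P=shot("wrist","w1"); print(s["time"],s["ee_pos"],s["tcp_rot"],s["grip_width"])
i=im.astype(int);r,g,b=i[...,0],i[...,1],i[...,2]; 
for lo,hi in((.07,.13),(.1,.13)):
    m=(b>r+60)&(d>0)&(P[...,2]>lo)&(P[...,2]<hi);p=P[m]
    print("blue",len(p),p.mean(0),np.percentile(p,[1,99],axis=0).round(4).tolist(),cv2.minAreaRect((p[:,:2]*1000).astype(np.float32)))
m=(i.max(-1)<60)&(d>0)&(P[...,2]>.118)&(P[...,2]<.13);p=P[m];print("paddle",len(p),np.percentile(p,[1,50,99],axis=0).round(4).tolist(),cv2.minAreaRect((p[:,:2]*1000).astype(np.float32)))
m=(d>0)&(abs(P[...,2]-.108)<.004)&(b<r+40)&(i.max(-1)>60);p=P[m];print("plates",len(p),cv2.minAreaRect((p[:,:2]*1000).astype(np.float32)))
E
```

```text
0.1 [ 0.24749606 -0.60049212  0.23027977] [-1.79900056e+02 -1.76298647e-02  2.23918451e+01] 0.996396865976209<stdin>:6: RuntimeWarning: Mean of empty slice.
  ret = um.true_divide(
Traceback (most recent call last):
IndexError: index -1 is out of bounds for axis 0 with size 0
```

View pics/w1.png

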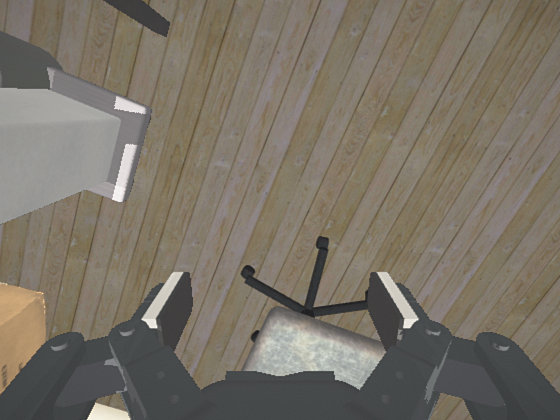

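The picture shows only the floor and the open fingers, because the arm never moved: both move calls failed validation. I'll resend them with every field filled in.

Call:
{"api": "jog_arm", "payload": {"motion": [{"hand": 0,"x": 43,"y": -28,"z": -4,"rx": 0,"ry": 0,"rz": -6},{"hand": 0,"x": 87,"y": -56,"z": -8,"rx": 0,"ry": 0,"rz": -12},{"hand": 0,"x": 130,"y": -85,"z": -12,"rx": 0,"ry": 0,"rz": -18},{"hand": 0,"x": 173,"y": -113,"z": -17,"rx": 0,"ry": 0,"rz": -24},{"hand": 0,"x": 217,"y": -141,"z": -21,"rx": 0,"ry": 0,"rz": -30},{"hand": 0,"x": 260,"y": -169,"z": -25,"rx": 0,"ry": 0,"rz": -35},{"hand": 0,"x": 303,"y": -197,"z": -29,"rx": 0,"ry": 0,"rz": -41},{"hand": 0,"x": 347,"y": -225,"z": -33,"rx": 0,"ry": 0,"rz": -47},{"hand": 0,"x": 390,"y": -254,"z": -37,"rx": 0,"ry": 0,"rz": -53},{"hand": 0,"x": 433,"y": -282,"z": -42,"rx": 0,"ry": 0,"rz": -59},{"hand": 0,"x": 477,"y": -310,"z": -46,"rx": 0,"ry": 0,"rz": -65},{"hand": 0,"x": 520,"y": -338,"z": -50,"rx": 0,"ry": 0,"rz": -70.6}], "squeeze": 40}}

```text
time: 1.35
ee_pos: [0.5878, -0.1066, 0.2796]
tcp_rot: [-180.0, 0.0, 93.2]
contact_force: [0.7, -1.0, 0.8]
grip_width: -0.0
grip_force: 0.0
```

```bash
cat > meas.py <<'E'
from h import *
import sys
name=sys.argv[1]
s,im,d,P=shot("wrist",name); print(s["time"],s["ee_pos"],s["tcp_rot"],s["grip_width"])
i=im.astype(int);r,g,b=i[...,0],i[...,1],i[...,2]
def rep(t,m):
    p=P[m&(d>0)]
    if len(p)>5: print(t,len(p),np.percentile(p,[1,50,99],axis=0).round(4).tolist(),cv2.minAreaRect((p[:,:2]*1000).astype(np.float32)))
z=P[...,2]; Y=(abs(P[...,1]+.075)<.09)&(abs(P[...,0]-.62)<.1)
rep("blue",(b>r+60)&(z>.07)&(z<.13)&Y)
rep("bluetop",(b>r+60)&(z>.1)&(z<.13)&Y)
rep("paddle",(i.max(-1)<60)&(z>.118)&(z<.13)&Y)
rep("plates",(abs(z-.108)<.004)&(b<r+40)&(i.max(-1)>60)&Y)
E
python3 meas.py w2
```

```text
1.35 [ 0.58777609 -0.10664198  0.27958195] [-1.79995327e+02  3.39011708e-03  9.32348963e+01] -0.0001196516018164653
blue 1812 [[0.6077, -0.0983, 0.0925], [0.6232, -0.0681, 0.1026], [0.641, -0.0403, 0.106]] ((624.8326416015625, -69.49835205078125), (34.243080139160156, 59.461387634277344), 2.6251275539398193)
bluetop 1314 [[0.6123, -0.0983, 0.1001], [0.6242, -0.0682, 0.1034], [0.6371, -0.0405, 0.1061]] ((623.9619750976562, -69.59529876708984), (26.88614845275879, 59.65890884399414), 3.3689043521881104)
paddle 252 [[0.6008, -0.1441, 0.1184], [0.6058, -0.1298, 0.1229], [0.6117, -0.1167, 0.1251]] ((605.9312744140625, -130.76885986328125), (10.232791900634766, 28.078018188476562), 4.789923191070557)
plates 721 [[0.6118, -0.1135, 0.1041], [0.6355, -0.0329, 0.1067], [0.6588, -0.025, 0.1094]] ((628.5088500976562, -81.85719299316406), (60.331912994384766, 111.65542602539062), 2.8919105529785156)
```

View pics/w2.png

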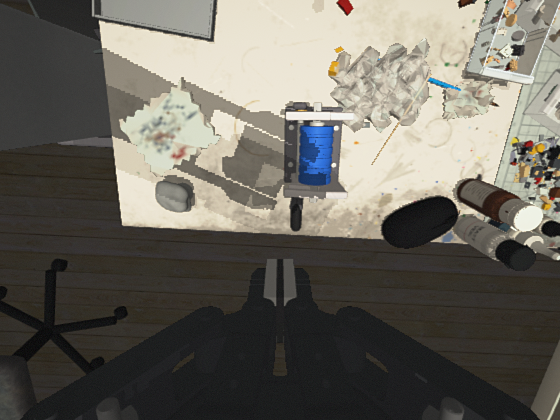

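The wrist view shows the blue roller at about (317,153) and the paddle at about (296,213). That puts the paddle at (0.606, -0.1305) and the axle near (0.6235, -0.0695). I'll go down behind the paddle and push it forward.

Call:
{"api": "jog_arm", "payload": {"motion": [{"hand": 0,"x": -33,"y": 48,"z": 0,"rx": 0,"ry": 0,"rz": 0},{"hand": 0,"x": -33,"y": 48,"z": 40,"rx": 0,"ry": 0,"rz": 0},{"hand": 0,"x": -33,"y": 48,"z": 80,"rx": 0,"ry": 0,"rz": 0},{"hand": 0,"x": -33,"y": 48,"z": 120,"rx": 0,"ry": 0,"rz": 0},{"hand": 0,"x": -33,"y": 48,"z": 155,"rx": 0,"ry": 0,"rz": 0},{"hand": 0,"x": -33,"y": 48,"z": 175,"rx": 0,"ry": 0,"rz": 0},{"hand": 0,"x": -33,"y": 48,"z": 175,"rx": 0,"ry": 0,"rz": 0}]}}

```text
time: 2.1
ee_pos: [0.6338, -0.138, 0.0999]
tcp_rot: [-179.6, -0.2, 93.0]
contact_force: [0.0, 0.1, 0.4]
grip_width: -0.003
grip_force: 0.0
```

Call:
{"api": "jog_arm", "payload": {"motion": [{"hand": 0,"x": 0,"y": -8,"z": 0,"rx": 0,"ry": 0,"rz": 0},{"hand": 0,"x": 0,"y": -16,"z": 0,"rx": 0,"ry": 0,"rz": 0},{"hand": 0,"x": 0,"y": -24,"z": 0,"rx": 0,"ry": 0,"rz": 0},{"hand": 0,"x": 0,"y": -32,"z": 0,"rx": 0,"ry": 0,"rz": 0},{"hand": 0,"x": 0,"y": -40,"z": 0,"rx": 0,"ry": 0,"rz": 0},{"hand": 0,"x": 0,"y": -48,"z": 0,"rx": 0,"ry": 0,"rz": 0},{"hand": 0,"x": 0,"y": -56,"z": 0,"rx": 0,"ry": 0,"rz": 0},{"hand": 0,"x": 0,"y": -64,"z": 0,"rx": 0,"ry": 0,"rz": 0},{"hand": 0,"x": 0,"y": -72,"z": 0,"rx": 0,"ry": 0,"rz": 0},{"hand": 0,"x": 0,"y": -76,"z": 0,"rx": 0,"ry": 0,"rz": 0},{"hand": 0,"x": 0,"y": -76,"z": 0,"rx": 0,"ry": 0,"rz": 0},{"hand": 0,"x": 0,"y": -76,"z": 0,"rx": 0,"ry": 0,"rz": 0}]}}

```text
time: 3.3
ee_pos: [0.5609, -0.1431, 0.1046]
tcp_rot: [180.0, 0.0, 93.0]
contact_force: [-0.6, 0.8, 0.7]
grip_width: 0.003
grip_force: 0.0
```

Call:
{"api": "jog_arm", "payload": {"motion": [{"hand": 0,"x": 0,"y": 0,"z": -45,"rx": 0,"ry": 0,"rz": 0},{"hand": 0,"x": 0,"y": 0,"z": -90,"rx": 0,"ry": 0,"rz": 0},{"hand": 0,"x": 10,"y": 10,"z": -125,"rx": 0,"ry": 0,"rz": 0},{"hand": 0.75,"x": 20,"y": 40,"z": -135,"rx": 0,"ry": 0,"rz": 0},{"hand": 0.75,"x": 20,"y": 66,"z": -135,"rx": 0,"ry": 0,"rz": 0},{"hand": 0.75,"x": 20,"y": 66,"z": -135,"rx": 0,"ry": 0,"rz": 0},{"hand": 0.75,"x": 20,"y": 66,"z": -135,"rx": 0,"ry": 0,"rz": 0},{"hand": 0.75,"x": 20,"y": 66,"z": -135,"rx": 0,"ry": 0,"rz": 0}]}}

```text
time: 4.1
ee_pos: [0.625, -0.1196, 0.2389]
tcp_rot: [-179.9, -0.0, 93.0]
contact_force: [-0.3, -0.4, -0.2]
grip_width: 0.748
grip_force: 0.0
```

```bash
python3 meas.py w3
```

```text
4.1 [ 0.62502581 -0.11961971  0.23894062] [-1.79930575e+02 -2.73631473e-02  9.29816697e+01] 0.748301809136904
blue 2426 [[0.6081, -0.0981, 0.0919], [0.6246, -0.0677, 0.1025], [0.6413, -0.0405, 0.1059]] ((624.7693481445312, -69.60629272460938), (34.43608856201172, 58.80490493774414), 2.4499447345733643)
bluetop 1765 [[0.6123, -0.0982, 0.1001], [0.6246, -0.0678, 0.1034], [0.6369, -0.0405, 0.106]] ((624.8373413085938, -69.57606506347656), (26.407135009765625, 58.790008544921875), 2.248194456100464)
plates 961 [[0.6112, -0.113, 0.1041], [0.6355, -0.0325, 0.1066], [0.6588, -0.0253, 0.1091]] ((633.5464477539062, -69.35704040527344), (49.89453887939453, 87.71332550048828), 2.8130042552948)
```

View pics/w3.png

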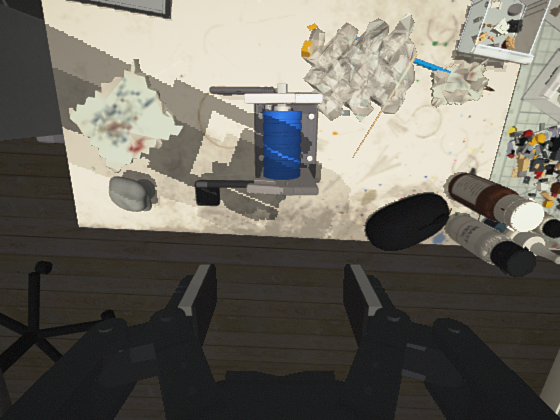

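The lever is open: its paddle is level and forward at (208,193), and the roller is still seated at (282,145), world (0.6245, -0.0693). Now I'll go down over the barrel.

Call:
{"api": "jog_arm", "payload": {"motion": [{"hand": 0.75,"x": 25,"y": 1,"z": 0,"rx": 0,"ry": 0,"rz": 0},{"hand": 0.75,"x": 50,"y": 2,"z": 10,"rx": 0,"ry": 0,"rz": 0},{"hand": 0.75,"x": 50,"y": 2,"z": 50,"rx": 0,"ry": 0,"rz": 0},{"hand": 0.75,"x": 50,"y": 2,"z": 90,"rx": 0,"ry": 0,"rz": 0},{"hand": 0.75,"x": 50,"y": 2,"z": 115,"rx": 0,"ry": 0,"rz": 0},{"hand": 0.75,"x": 50,"y": 2,"z": 135,"rx": 0,"ry": 0,"rz": 0},{"hand": 0.75,"x": 50,"y": 2,"z": 150,"rx": 0,"ry": 0,"rz": 0},{"hand": 0.75,"x": 50,"y": 2,"z": 160,"rx": 0,"ry": 0,"rz": 0},{"hand": 0.75,"x": 50,"y": 2,"z": 167,"rx": 0,"ry": 0,"rz": 0},{"hand": 0.75,"x": 50,"y": 2,"z": 167,"rx": 0,"ry": 0,"rz": 0}]}}

```text
time: 5.15
ee_pos: [0.6248, -0.0696, 0.0722]
tcp_rot: [-180.0, -0.0, 93.0]
contact_force: [-0.1, 0.1, -1.2]
grip_width: 0.752
grip_force: 0.0
```

Call:
{"api": "jog_arm", "payload": {"motion": [{"hand": 0.55,"x": 0,"y": 0,"z": 0,"rx": 0,"ry": 0,"rz": 0},{"hand": 0.48,"x": 0,"y": 0,"z": 0,"rx": 0,"ry": 0,"rz": 0},{"hand": 0.4,"x": 0,"y": 0,"z": 0,"rx": 0,"ry": 0,"rz": 0},{"hand": 0.3,"x": 0,"y": 0,"z": 0,"rx": 0,"ry": 0,"rz": 0},{"hand": 0.3,"x": 0,"y": 0,"z": 0,"rx": 0,"ry": 0,"rz": 0},{"hand": 0.3,"x": 0,"y": 0,"z": 0,"rx": 0,"ry": 0,"rz": 0}], "squeeze": 35}}

```text
time: 5.75
ee_pos: [0.6254, -0.0697, 0.0737]
tcp_rot: [180.0, 0.0, 93.0]
contact_force: [-3.4, 0.7, 5.9]
grip_width: 0.411
grip_force: 34.6
```

Call:
{"api": "jog_arm", "payload": {"motion": [{"hand": 0.3,"x": 0,"y": 0,"z": -2,"rx": 0,"ry": 0,"rz": 0},{"hand": 0.3,"x": 0,"y": -5,"z": -2,"rx": 0,"ry": 0,"rz": 0},{"hand": 0.3,"x": 0,"y": -11,"z": -0.5,"rx": 0,"ry": 0,"rz": 0},{"hand": 0.3,"x": 0,"y": -17,"z": 1,"rx": 0,"ry": 0,"rz": 0},{"hand": 0.3,"x": 0,"y": -23,"z": 2.3,"rx": 0,"ry": 0,"rz": 0},{"hand": 0.3,"x": 0,"y": -29,"z": 3.7,"rx": 0,"ry": 0,"rz": 0},{"hand": 0.3,"x": 0,"y": -35,"z": 5,"rx": 0,"ry": 0,"rz": 0},{"hand": 0.3,"x": 0,"y": -41,"z": 6.5,"rx": 0,"ry": 0,"rz": 0},{"hand": 0.3,"x": 0,"y": -47,"z": 7,"rx": 0,"ry": 0,"rz": 0},{"hand": 0.3,"x": 0,"y": -55,"z": 7,"rx": 0,"ry": 0,"rz": 0},{"hand": 0.3,"x": 0,"y": -63,"z": 7,"rx": 0,"ry": 0,"rz": 0},{"hand": 0.3,"x": 0,"y": -63,"z": 7,"rx": 0,"ry": 0,"rz": 0}]}}

```text
time: 6.95
ee_pos: [0.561, -0.0728, 0.0654]
tcp_rot: [-180.0, -0.0, 93.0]
contact_force: [-0.3, -0.3, -1.8]
grip_width: 0.406
grip_force: 35.0
```

Call:
{"api": "jog_arm", "payload": {"motion": [{"hand": 0.3,"x": 0,"y": -4,"z": -30,"rx": 0,"ry": 0,"rz": 0},{"hand": 0.3,"x": 0,"y": -10,"z": -65,"rx": 0,"ry": 0,"rz": 0},{"hand": 0.3,"x": 15,"y": -20,"z": -90,"rx": 0,"ry": 0,"rz": 0},{"hand": 0.3,"x": 50,"y": -40,"z": -90,"rx": 0,"ry": 0,"rz": 2},{"hand": 0.3,"x": 90,"y": -60,"z": -90,"rx": 0,"ry": 0,"rz": 4},{"hand": 0.3,"x": 130,"y": -80,"z": -90,"rx": 0,"ry": 0,"rz": 6},{"hand": 0.3,"x": 170,"y": -100,"z": -90,"rx": 0,"ry": 0,"rz": 7.5},{"hand": 0.3,"x": 195,"y": -113,"z": -90,"rx": 0,"ry": 0,"rz": 7.5},{"hand": 0.3,"x": 208,"y": -113,"z": -90,"rx": 0,"ry": 0,"rz": 7.5},{"hand": 0.3,"x": 208,"y": -113,"z": -90,"rx": 0,"ry": 0,"rz": 7.5},{"hand": 0.3,"x": 208,"y": -113,"z": -90,"rx": 0,"ry": 0,"rz": 7.5}]}}

```text
time: 8.05
ee_pos: [0.4393, 0.1285, 0.1558]
tcp_rot: [180.0, 0.0, 85.5]
contact_force: [0.6, 0.2, -1.1]
grip_width: 0.41
grip_force: 35.2
```

```bash
python3 - <<'E'
from h import *
s,im,d,P=shot("wrist","w4")
s2,im2,d2,P2=shot("scene","s4")
cv2.imwrite("pics/both4.png",np.hstack([cv2.resize(a,(400,300)) for a in (im,im2)])[:,:,::-1])
i=im.astype(int)
for n,(i,d,P) in dict(w=(im.astype(int),d,P),s=(im2.astype(int),d2,P2)).items():
    m=(i[...,2]>i[...,0]+60)&(d>0)&(P[...,2]>.03)&(abs(P[...,0]-.437)<.06)&(abs(P[...,1]-.129)<.08);p=P[m]
    if len(p): print(n,len(p),np.percentile(p,[2,50,98],axis=0).round(4).tolist())
E
```

```text
w 9255 [[0.4246, 0.1015, 0.1684], [0.4403, 0.1356, 0.1848], [0.4567, 0.1593, 0.1878]]
s 211 [[0.422, 0.1371, 0.1689], [0.4289, 0.1497, 0.1839], [0.4418, 0.1604, 0.1903]]
```

View pics/both4.png

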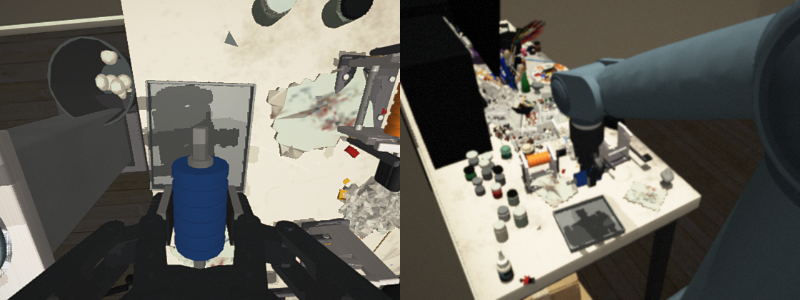

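The roller is held above the tray: in the wrist view the barrel is at (200,210) and the tray spans columns 148-255. Its axle is about 13 mm above the TCP, so I'll lower it to TCP z of about 0.009.

Call:
{"api": "jog_arm", "payload": {"motion": [{"hand": 0.3,"x": 0,"y": 0,"z": 35,"rx": 0,"ry": 0,"rz": 0},{"hand": 0.3,"x": 0,"y": 0,"z": 70,"rx": 0,"ry": 0,"rz": 0},{"hand": 0.3,"x": 0,"y": 0,"z": 100,"rx": 0,"ry": 0,"rz": 0},{"hand": 0.3,"x": 0,"y": 0,"z": 120,"rx": 0,"ry": 0,"rz": 0},{"hand": 0.3,"x": 0,"y": 0,"z": 132,"rx": 0,"ry": 0,"rz": 0},{"hand": 0.3,"x": 0,"y": 0,"z": 138,"rx": 0,"ry": 0,"rz": 0},{"hand": 0.3,"x": 0,"y": 0,"z": 142,"rx": 0,"ry": 0,"rz": 0},{"hand": 0.3,"x": 0,"y": 0,"z": 145,"rx": 0,"ry": 0,"rz": 0},{"hand": 0.3,"x": 0,"y": 0,"z": 146,"rx": 0,"ry": 0,"rz": 0},{"hand": 0.3,"x": 0,"y": 0,"z": 146,"rx": 0,"ry": 0,"rz": 0}]}}

```text
time: 9.15
ee_pos: [0.4389, 0.129, 0.01]
tcp_rot: [179.9, -0.0, 85.5]
contact_force: [-0.1, 0.3, -1.0]
grip_width: 0.406
grip_force: 35.2
```

Call:
{"api": "jog_arm", "payload": {"motion": [{"hand": 0.3,"x": 0,"y": 0,"z": 1,"rx": 0,"ry": 0,"rz": 0},{"hand": 0.3,"x": 0,"y": 0,"z": 1.5,"rx": 0,"ry": 0,"rz": 0},{"hand": 0.3,"x": 0,"y": 0,"z": 1.5,"rx": 0,"ry": 0,"rz": 0}]}}

```text
time: 9.45
ee_pos: [0.4385, 0.129, 0.0081]
tcp_rot: [180.0, -0.0, 85.5]
contact_force: [-0.1, -0.1, -0.2]
grip_width: 0.404
grip_force: 35.2
```

Call:
{"api": "jog_arm", "payload": {"motion": [{"hand": 0.43,"x": 0,"y": 0,"z": 0.5,"rx": 0,"ry": 0,"rz": 0},{"hand": 0.46,"x": 0,"y": 0,"z": 0.5,"rx": 0,"ry": 0,"rz": 0},{"hand": 0.5,"x": 0,"y": 0,"z": 0.5,"rx": 0,"ry": 0,"rz": 0},{"hand": 0.6,"x": 0,"y": 0,"z": 0.5,"rx": 0,"ry": 0,"rz": 0},{"hand": 0.7,"x": 0,"y": 0,"z": 0.5,"rx": 0,"ry": 0,"rz": 0},{"hand": 0.7,"x": 0,"y": 0,"z": 0,"rx": 0,"ry": 0,"rz": 0},{"hand": 0.7,"x": 0,"y": 0,"z": -10,"rx": 0,"ry": 0,"rz": 0},{"hand": 0.7,"x": 0,"y": 0,"z": -30,"rx": 0,"ry": 0,"rz": 0},{"hand": 0.7,"x": 0,"y": 0,"z": -70,"rx": 0,"ry": 0,"rz": 0},{"hand": 0.7,"x": 0,"y": 0,"z": -120,"rx": 0,"ry": 0,"rz": 0},{"hand": 0.7,"x": 0,"y": 0,"z": -150,"rx": 0,"ry": 0,"rz": 0},{"hand": 0.7,"x": 0,"y": 0,"z": -150,"rx": 0,"ry": 0,"rz": 0}]}}

```text
time: 10.65
ee_pos: [0.442, 0.1292, 0.1642]
tcp_rot: [179.3, -0.1, 85.5]
contact_force: [-0.2, 0.5, 1.1]
grip_width: 0.703
grip_force: 0.0
```

```bash
python3 - <<'E'
from h import *
for k in range(2):
    s,im,d,P=shot("wrist",f"w5{k}"); i=im.astype(int)
    m=(i[...,2]>i[...,0]+60)&(d>0)&(abs(P[...,0]-.437)<.08)&(abs(P[...,1]-.129)<.09);p=P[m]
    print(s["time"],len(p),np.percentile(p,[2,50,98],axis=0).round(4).tolist())
s2,im2,d2,P2=shot("scene","s5")
cv2.imwrite("pics/both5.png",np.hstack([cv2.resize(a,(400,300)) for a in (im,im2)])[:,:,::-1])
E
```

```text
10.65 2210 [[0.4237, 0.1013, 0.0248], [0.4396, 0.1322, 0.0354], [0.4559, 0.159, 0.0386]]
10.7 2247 [[0.4236, 0.1013, 0.0248], [0.4396, 0.132, 0.0354], [0.4558, 0.1592, 0.0386]]
```

View pics/both5.png

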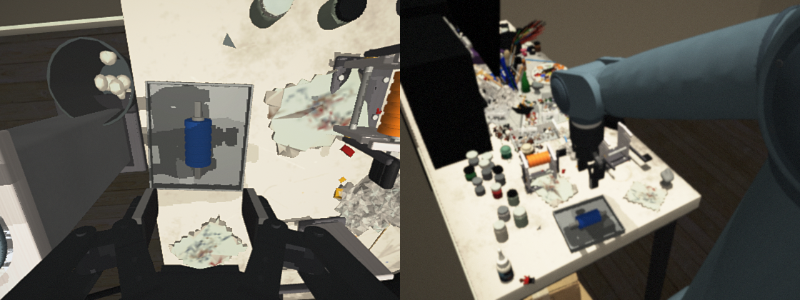

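The roller lies flat and still in the middle of the tray, at (199,143) in the wrist view, with its top at z of about 39 mm. The orange roller is still in its stand.

```bash
python3 -c "
from cell import workorder
print(workorder.hand_in())"
```

```text
the job is handed in; nothing more can be done
None
```

I handed the job in: the blue roller lies flat and still near the middle of the tray, its lever was fully open before I drew it out and nothing touched it after that, and the orange roller is still in its stand; the hand-in gave no verdict.

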